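Check a clear-cast roof lantern for stress in the polariscope

TASK

Before this clear-cast lantern is glued into the model, check it for stress: first push the polariscope's loaded filter drawer fully home, then pick up the gabled clear casting by its two frosted side faces only - nothing may touch its polished faces - and hold it, upright, centred in the light path between the lamp window and the analyser, with its polished faces square to the light. Leave the other things on the bench where they are. Finish while still holding it there, steady and touching nothing but the gripper.

Things in the scene. Friction and masses are not known exactly. Their poses are not given: they have to be found in the camera images.
- polariscope: Fixed bench instrument: base plate 170 x 420 mm, top at 20 mm; grey lamphouse and black analyser ring face each other across an open gap. Origin on the bench under the gap's middle; own x points away from the drawer front, y from lamphouse to analyser, z up. Lamphouse: y -250 to -110 mm, x -80 to 80 mm, 190 mm tall. Analyser: 130 mm wide, y 110 to 140 mm, pin on top at 203 mm.
- light_mid (a point): Point on the light axis midway in the gap, 125 mm above the bench; axes as the polariscope's, the light runs along y. The lamphouse's lit round window, 100 mm across, is centred on this axis (its bezel reaches y -105 mm), and so is the analyser ring.
- drawer_knob (a point): Centre of the flat outer end of the filter drawer's black knob, 18 mm across, 165 mm above the bench, 132 mm from light_mid towards the lamphouse. The knob stands 20 mm out from the drawer's front plate (32 x 116 mm). Pushing it along the polariscope's +x closes the drawer; it moves with the drawer; fully home it lies at polariscope x -105 mm.
- filter_drawer (a joint): How far the filter drawer stands out, m: 0 fully home, at most 0.075; it starts part-way out. It slides with about 2 N of friction, more when pushed fast (6 N per m/s), stays where it is left, and stops dead at 0.
- lantern: The clear casting to check, the only one with a gabled (house-shaped) top: 30 mm wide over its two milky frosted side faces (own y), 20 mm thick through its two clear polished faces (own x), side faces 46 mm tall, ridge at 59 mm, about 40 g; turned half round it is the same. Origin at the centre of its underside; it stands upright on the mat.
- lantern_mid (a point): Middle of the lantern, 30 mm above its underside; axes as the lantern's.
- lantern_polished: The two clear polished faces of the lantern (facing its own +x and -x, gable ends included). Same origin and axes as the lantern. Not to be touched.
- mat: Fixed green cutting mat, 260 x 300 x 3 mm, lying on the bench; origin at the centre of its underside. The castings, a small paint jar and a screwdriver stand or lie on it.
- flat_block: A bystander: clear casting like the lantern but flat-topped, 20 x 30 x 50 mm. Origin at the centre of its underside.
- turret: A bystander: round clear casting with a pointed cone top, 32 mm across, 62 mm tall. Origin at the centre of its underside.
- paint_jar: A bystander on the mat: small paint jar, 32 mm across, 45 mm tall. Origin at the centre of its underside.
- screwdriver: A bystander lying on the mat: small screwdriver, 150 mm long along its own x, up to about 30 mm tall.
- glue_bottle: A bystander beyond the mat: small glue bottle, 44 mm across, 75 mm tall. Origin at the centre of its underside.
- varnish_jar: A bystander beyond the mat: amber jar, 44 mm across, 55 mm tall. Origin at the centre of its underside.
- model_house: A bystander: little wooden model house with a tiled roof, 90 x 60 x 45 mm. Origin at the centre of its underside.
Things that resemble listed ones, but are neither listed nor needed, are in the scene too. Leave any blue or yellow look-alike of the lantern alone.

How it is judged:
By the outcome, as a careful person would: the job done as asked, in the order asked, and still so for the second after the job is handed in, while the arm keeps its last pose, push and grip.
It also fails if it takes over 61 s, if anything falls off the work surface, if the arm or the gripper's body presses on something with over 40 N, if the wrist force passes 120 N, or if a joint passes its speed limit or range.

ROBOT

A 7-joint arm with a two-finger parallel gripper is mounted at the origin on the work surface. World frame = base frame: x ahead of the robot, y to its left, z up, the work surface at z = 0. Lengths are in m, angles in rad, forces in N, time in s.
With the tool pointing down it reaches from about 0.4 to 0.85 m from the base axis. Payload 10.4 kg.
Tool frame: the origin (TCP) lies on the centre line of the jaws, within the pads' length; the fingertips stand 11 mm ahead of it and the grasp point (between the pads) lies 8 mm behind it (tip_reach is the distance from the TCP to the fingertips, in m); z points along the fingers, y is the line along which they close (so a half turn about z gives the same grasp; the last joint's range is limited). The gripper opens to 85 mm and grips with 20 to 120 N. Pads are 22 mm wide; open, the fingers measure 114 mm over their backs; the gripper's body (76 mm by 85 mm) begins 54 mm behind the grasp point. The pads swing forward as they close: fully open they stand 13 mm farther back than shut.
Start: joints at [1.227, 0.332, -0.065, 1.46, 0.022, 1.35, -0.088], TCP at [0.197, -0.593, 0.242] pointing down, gripper open.
Joint ranges: [-2.6, 2.6], [-0.5, 2.12], [-1.47, 1.34], [0.16, 2.42], [-1.27, 4.41], [0.06, 2.06], [-2.6, 2.6]. Speed limits (rad/s): [2.22, 2.22, 2.79, 2.79, 3.14, 3.14, 3.14].

INTERFACE

Orientations are given as a unit quaternion [x, y, z, w].
In Python, from workcell import get_obs, camera, hand_in, tip_reach gives the robot as it stands. The module is installed in compiled form; this text tells all that it offers.
- The arm moves only by the tool move_arm, never from a script. Its argument "plan" is a list of rows, each an object with "delta_pos": the shift along the tool's x, y, z in m, a list of three; "turn": the turn, a rotation vector about the tool's x, y, z in rad, a list of three; "fingers": the closure, from 0 (fully open) to 1 (shut). A call has 1 to 12 rows; each row is the pose to reach, as a shift and turn from the pose commanded when the call began, along the tool's axes at that moment; what a row does not reach only later rows make up. A row lasts 1/8 s, in which the tool goes at most 62.5 mm and 10.7 degrees, less where a joint would pass 70% of its speed; a pose out of reach is approached as far as the arm can. A call with a gripper value outside its range is refused whole. The fingers move at their own pace and stop on an object; "force" is the grip in N (left out, the last holds). Time passes only in rows, so rows that repeat a pose let the fingers close. It gives the time, the measured TCP pose, the force, the opening and the grip force at its end, in the units of the state.
- get_obs(): the state, without advancing time (a new reading comes with each control period).
- camera(name): name is "scene" or "side" or "wrist"; returns a dict with "color" (384x512x3 uint8, red, green, blue), "range_z" (384x512 float32, m along the optical axis (not along the pixel's ray), 0 where there is no reading), "fx", "fy", "cx", "cy" (pixels), "k1" (the pictures are not rectified: a ray, as slopes to the right and down, at radius r is drawn at 1 + k1 r^2 times it, then the intrinsics apply), "R" (3x3) and "t" (3): a world point X has camera coordinates R X + t; the wrist camera has in their place "tool_from_camera" (4x4, takes a point from camera to tool coordinates, whose origin is the TCP and whose axes are the flange's). Camera axes: x right, y down, z forward; pixel columns grow to the right and rows downward; lengths in m; the calibration is good to about 2 mm. A picture is of the moment at which its call begins: read the wrist's pose just before it.
- hand_in(): hands the job in; it is judged then, once.
The state is a dict: "clock": time; "joint_pos": joint angles; "joint_velocities": joint speeds; "tau": joint torques, N m; "position": TCP position; "ee_rot": TCP orientation; "ft_force": force on the tool from outside, world axes, zero at the start; "torque": the same for the moment, N m; "grip_width": opening from 0.0 (shut) to 1.0 (fully open); "grasp_force": force on a finger pad.
Only numpy, scipy, OpenCV 4.12 (cv2) and the standard library are available. Lean on these libraries where they do the work, as an engineer would, in place of code of your own. Each camera call takes 0.05 s, during which the arm holds its last target. There are 200 camera calls.

## Working session

There is one attempt and no reset: what is moved stays moved. The work goes in short steps, Python scripts to look and compute and a tool call to move; the robot and the scene stay as the last step left them, time stands still between calls to the robot, and variables do not carry over. Pictures are saved under pics/ and viewed, at most 10 in all, crops included, and the job is handed in when it is done.

Besides the shell and the picture viewer there is one more tool, called as name([rows], argument=value, ...), one row to a line, values as JSON. move_arm: Moves the arm, as the interface text tells. Its arguments: {"type":"object","properties":{"plan":{"type":"array","items":{"type":"object","properties":{"delta_pos":{"type":"array","items":{"type":"number"}},"turn":{"type":"array","items":{"type":"number"}},"fingers":{"type":"number"}}}},"force":{"type":"number"}},"required":["plan"]}

```bash
mkdir -p pics; cat > h.py <<'E'
import numpy as np, cv2
from workcell import get_obs, camera, hand_in, tip_reach
from scipy.spatial.transform import Rotation as Ro
def snap(n):
    o=get_obs(); c=camera(n)
    if n=="wrist":
        T=np.eye(4);T[:3,:3]=Ro.from_quat(o["ee_rot"]).as_matrix();T[:3,3]=o["position"]
        W=T@c["tool_from_camera"]
    else:
        W=np.eye(4);W[:3,:3]=c["R"].T;W[:3,3]=-c["R"].T@c["t"]
    c["W"]=W; return c
def save(c,f): cv2.imwrite("pics/"+f,c["color"][:,:,::-1])
def slopes(c,uv):
    K=np.array([[c["fx"],0,c["cx"]],[0,c["fy"],c["cy"]],[0,0,1.]])
    return cv2.undistortPoints(np.array(uv,float).reshape(-1,1,2),K,np.array([c["k1"],0,0,0.]))[:,0]
def rays(c,uv):
    s=slopes(c,uv); d=np.c_[s,np.ones(len(s))]@c["W"][:3,:3].T
    return c["W"][:3,3],d
def onplane(c,uv,z):
    o,d=rays(c,uv); return o+d*((z-o[2])/d[:,2])[:,None]
def cloud(c):
    v,u=np.mgrid[:384,:512]; s=slopes(c,np.c_[u.ravel(),v.ravel()])
    z=c["range_z"].reshape(-1,1); P=np.c_[s*z,z]@c["W"][:3,:3].T+c["W"][:3,3]
    P[z[:,0]==0]=np.nan
    return P.reshape(384,512,3)
def project(c,X):
    W=np.linalg.inv(c["W"]); p=np.atleast_2d(X)@W[:3,:3].T+W[:3,3]
    s=p[:,:2]/p[:,2:]; r2=(s**2).sum(1,keepdims=True); s=s*(1+c["k1"]*r2)
    return s*[c["fx"],c["fy"]]+[c["cx"],c["cy"]]
E
python3 - <<'E'
from h import *
o=get_obs(); print({k:np.round(v,3) for k,v in o.items()}, tip_reach if not callable(tip_reach) else tip_reach())
a=[snap(n) for n in("scene","side")]
for n,c in zip(("scene","side"),a):
    save(c,n+"0.png"); print(n,c["W"].round(3).tolist(),c["fx"],c["k1"])
E
```

```text
{'clock': np.float64(0.0), 'joint_pos': array([ 1.227,  0.333, -0.065,  1.461,  0.022,  1.35 , -0.088]), 'joint_velocities': array([ 0.001, -0.001,  0.002,  0.001, -0.001, -0.   , -0.   ]), 'tau': array([-0.0000e+00, -6.2543e+01,  4.9000e-02, -3.9161e+01,  1.6000e-02,
        1.0000e-02, -0.0000e+00]), 'position': array([ 0.197, -0.593,  0.241]), 'ee_rot': array([ 0.987,  0.16 , -0.   , -0.001]), 'ft_force': array([ 0.498,  0.433, -0.253]), 'torque': array([0.049, 0.032, 0.067]), 'grasp_force': np.float64(0.0), 'grip_width': np.float64(1.0)} 0.011
scene [[0.788, 0.342, -0.512, 1.212], [0.615, -0.409, 0.674, -0.852], [0.021, -0.846, -0.533, 0.809], [0.0, 0.0, 0.0, 1.0]] 497.8547013725639 -0.044237570783171
side [[-0.91, -0.303, 0.284, 0.306], [-0.414, 0.629, -0.658, 0.648], [0.021, -0.716, -0.698, 0.796], [0.0, 0.0, 0.0, 1.0]] 364.2275294898992 -0.08685880233115927
```

View pics/scene0.png

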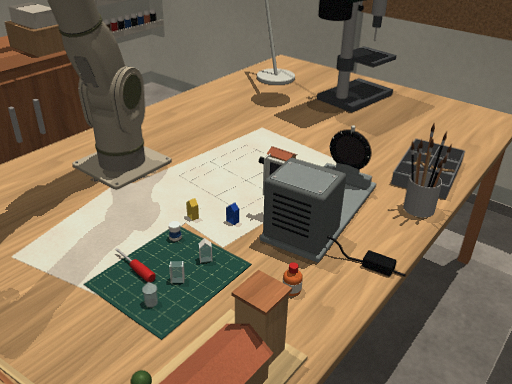

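View pics/side0.png

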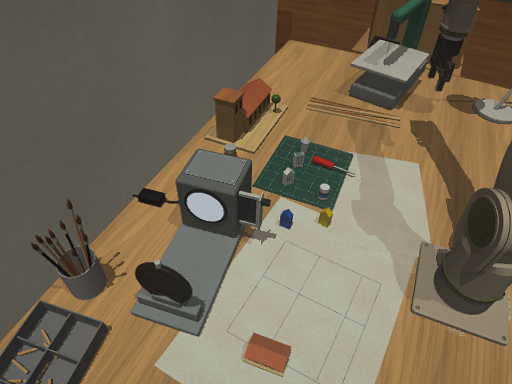

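Scene view: three clear castings stand on the mat: gabled at (205,251), flat-topped at (177,272), round at (150,295). The blue (232,213) and yellow (193,209) houses are decoys. In the side view the same castings are at (288,177), (298,159) and (305,144), and the drawer is at about (262,205).

```bash
python3 - <<'E'
from h import *
S=snap("scene");D=snap("side")
a=cv2.resize(S["color"][225:315,130:250],None,fx=3.3,fy=3.3,interpolation=cv2.INTER_CUBIC)
b=cv2.resize(D["color"][130:240,230:350],None,fx=3.3,fy=3.3,interpolation=cv2.INTER_CUBIC)
h=max(a.shape[0],b.shape[0]); a=np.pad(a,((0,h-a.shape[0]),(0,0),(0,0)))
cv2.imwrite("pics/crop0.png",np.hstack([a,b])[:,:,::-1])
for c,n in((S,"scene"),(D,"side")):
    P=cloud(c); z=P[:,:,2]
    m=((abs(z-.19)<.006)).astype(np.uint8)
    k,l,st,ce=cv2.connectedComponentsWithStats(m)
    for i in range(1,k):
        if st[i,4]>300:
            q=P[l==i]; print(n,"top",st[i],np.median(q[:,2]).round(4),cv2.minAreaRect((q[:,:2]*1000).astype(np.float32)))
    # things on the mat
    for nm,uv in dict(lan=((205,251),(288,177)),flat=((177,272),(298,159)),tur=((150,295),(305,144)),jar=((174,232),(325,190)),yel=((193,209),(326,215)),blue=((232,213),(287,217)),glue=((292,278),(230,150)),house=((280,155),(268,352))).items():
        u,v=uv[0 if n=="scene" else 1]; print(nm,P[v,u].round(3), onplane(c,[(u,v)],.03).round(3))
E
```

```text
scene top [386  11 126  26 307] 0.1903 ((359.8287658691406, 1833.3970947265625), (680.0956420898438, 50.419010162353516), 0.15404461324214935)
scene top [ 265  158   81   43 1982] 0.1924 ((671.8952026367188, 44.43841552734375), (159.4466552734375, 144.33030700683594), 6.8279523849487305)
lan [ 0.547 -0.187  0.038] [[ 0.54 -0.18  0.03]]
flat [ 0.549 -0.283  0.039] [[ 0.542 -0.277  0.03 ]]
tur [ 0.559 -0.372  0.04 ] [[ 0.55  -0.366  0.03 ]]
jar [ 0.426 -0.175  0.03 ] [[ 0.426 -0.175  0.03 ]]
yel [ 0.399 -0.077  0.037] [[ 0.391 -0.07   0.03 ]]
blue [ 0.494 -0.026  0.039] [[ 0.485 -0.016  0.03 ]]
glue [ 0.769 -0.141  0.048] [[ 0.759 -0.124  0.03 ]]
house [0.394 0.332 0.033] [[0.391 0.336 0.03 ]]
side top [  0   0 221 136 735] 0.1903 ((1314.517822265625, -499.35107421875), (14.927696228027344, 1369.32666015625), 0.0026710506062954664)
side top [ 176  149   76   47 2263] 0.1903 ((667.6760864257812, 49.8192138671875), (159.41732788085938, 140.73684692382812), 6.6391282081604)
side top [458 220  54  55 356] 0.1901 ((44.82331848144531, 37.92641830444336), (64.96769714355469, 152.87440490722656), 49.12843322753906)
lan [ 0.535 -0.168  0.037] [[ 0.537 -0.175  0.03 ]]
flat [ 0.536 -0.265  0.037] [[ 0.538 -0.273  0.03 ]]
tur [ 0.54  -0.346  0.042] [[ 0.543 -0.362  0.03 ]]
jar [ 0.413 -0.151  0.047] [[ 0.415 -0.169  0.03 ]]
yel [ 0.382 -0.055  0.048] [[ 0.384 -0.071  0.03 ]]
blue [ 0.478 -0.002  0.047] [[ 0.482 -0.017  0.03 ]]
glue [ 0.747 -0.189  0.055] [[ 0.762 -0.217  0.03 ]]
house [0.383 0.358 0.039] [[0.384 0.355 0.03 ]]
```

View pics/crop0.png

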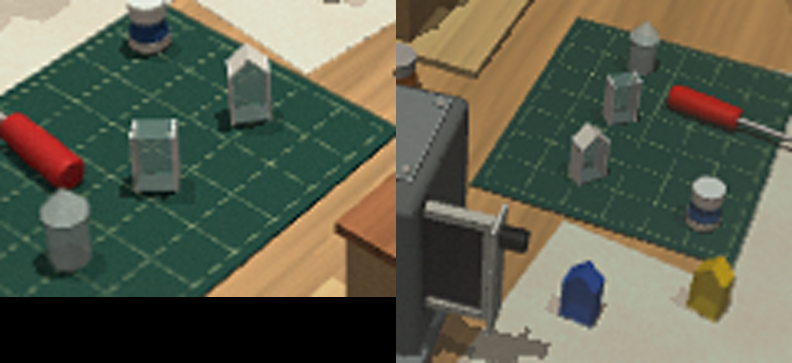

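The crop confirms it. (205,251) in the scene view is the only clear casting with a gable and has milky side faces, so it is the lantern. (177,272) is flat-topped, (150,295) is round, and the blue and yellow ones are look-alikes. Next I go above the mat for a wrist look.

```bash
cat >> h.py <<'E'
def goal(pos,yaw):
    "tool-frame shift and turn to a tool-down pose with tool x at world yaw (deg)"
    o=get_obs(); R=Ro.from_quat(o["ee_rot"]); a=np.radians(yaw)
    G=Ro.from_euler("z",a)*Ro.from_euler("x",np.pi)
    d=R.inv().apply(np.array(pos)-o["position"]); t=(R.inv()*G).as_rotvec()
    print("delta",d.round(4).tolist(),"turn",t.round(4).tolist(),"rows>=",np.ceil(max(np.linalg.norm(d)/.0625,np.degrees(np.linalg.norm(t))/10.7)),"clock",round(float(o["clock"]),2))
E
python3 -c "
from h import *
c=snap('wrist');print(c['tool_from_camera'].round(3),c['fx'])
goal((.47,-.2,.30),6.7)"
```

```text
[[-0.    -0.945 -0.327  0.085]
 [ 1.    -0.     0.001  0.001]
 [-0.001 -0.327  0.945 -0.132]
 [ 0.     0.     0.     1.   ]] 266.8636691017377
delta [0.3829, -0.2869, -0.0579] turn [-0.0006, 0.0001, 0.2039] rows>= 8.0 clock 0.25
```

move_arm([
  {"delta_pos": [0.49, -0.3, -0.058], "turn": [0, 0, 0.204]},
  {"delta_pos": [0.49, -0.3, -0.058], "turn": [0, 0, 0.204]},
  {"delta_pos": [0.49, -0.3, -0.058], "turn": [0, 0, 0.204]},
  {"delta_pos": [0.49, -0.3, -0.058], "turn": [0, 0, 0.204]},
  {"delta_pos": [0.49, -0.3, -0.058], "turn": [0, 0, 0.204]},
  {"delta_pos": [0.49, -0.3, -0.058], "turn": [0, 0, 0.204]},
  {"delta_pos": [0.49, -0.3, -0.058], "turn": [0, 0, 0.204]},
  {"delta_pos": [0.49, -0.3, -0.058], "turn": [0, 0, 0.204]},
  {"delta_pos": [0.49, -0.3, -0.058], "turn": [0, 0, 0.204]},
  {"delta_pos": [0.49, -0.3, -0.058], "turn": [0, 0, 0.204]},
  {"delta_pos": [0.49, -0.3, -0.058], "turn": [0, 0, 0.204]},
  {"delta_pos": [0.49, -0.3, -0.058], "turn": [0, 0, 0.204]},
])

```text
validation failed for argument at $.pl...
```

```bash
python3 - <<'E'
from h import *
c=snap("wrist"); save(c,"w1.png"); import pickle; pickle.dump(c,open("w1.pkl","wb")); print(project(c,[[.54,-.178,.03],[.54,-.275,.03]]))
E
```

```text
[[ -65.14132789 -328.61606366]
 [  36.63049814 -298.64297011]]
```

View pics/w1.png

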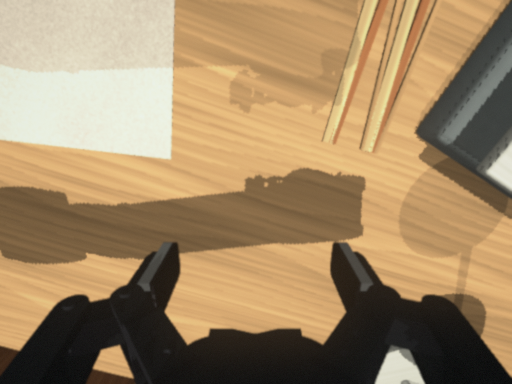

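The move was refused, so this picture is only the start pose: bare bench, with the fingers at (165,250) and (345,250). I'm resending with a fingers value in each row.

move_arm([
  {"delta_pos": [0.49, -0.3, -0.058], "turn": [0, 0, 0.204], "fingers": 0},
  {"delta_pos": [0.49, -0.3, -0.058], "turn": [0, 0, 0.204], "fingers": 0},
  {"delta_pos": [0.49, -0.3, -0.058], "turn": [0, 0, 0.204], "fingers": 0},
  {"delta_pos": [0.49, -0.3, -0.058], "turn": [0, 0, 0.204], "fingers": 0},
  {"delta_pos": [0.49, -0.3, -0.058], "turn": [0, 0, 0.204], "fingers": 0},
  {"delta_pos": [0.49, -0.3, -0.058], "turn": [0, 0, 0.204], "fingers": 0},
  {"delta_pos": [0.49, -0.3, -0.058], "turn": [0, 0, 0.204], "fingers": 0},
  {"delta_pos": [0.49, -0.3, -0.058], "turn": [0, 0, 0.204], "fingers": 0},
  {"delta_pos": [0.49, -0.3, -0.058], "turn": [0, 0, 0.204], "fingers": 0},
  {"delta_pos": [0.49, -0.3, -0.058], "turn": [0, 0, 0.204], "fingers": 0},
  {"delta_pos": [0.49, -0.3, -0.058], "turn": [0, 0, 0.204], "fingers": 0},
  {"delta_pos": [0.49, -0.3, -0.058], "turn": [0, 0, 0.204], "fingers": 0},
])

```text
clock: 1.8
position: [0.5666, -0.1561, 0.3001]
ee_rot: [0.998, 0.057, -0.0, 0.0]
ft_force: [-0.6, -0.1, -0.8]
grip_width: 1.0
grasp_force: 0.0
```

```bash
python3 - <<'E'
from h import *
c=snap("wrist"); save(c,"w2.png"); import pickle; pickle.dump(c,open("w2.pkl","wb")); print(project(c,[[.54,-.178,.03],[.54,-.275,.03]]))
E
```

```text
[[266.09199231 173.50921634]
 [327.02601248 180.22593281]]
```

View pics/w2.png

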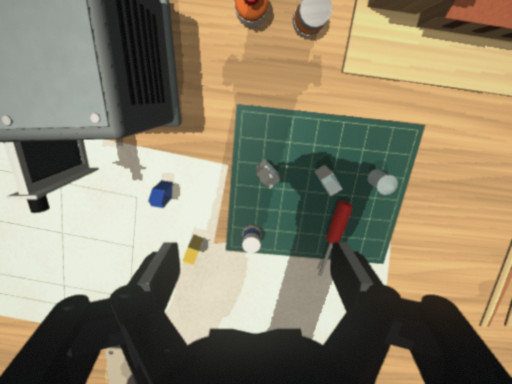

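Wrist view: lantern at (268,173), flat block (328,180), turret (382,181), drawer knob (38,205), lamphouse top-left. Next I measure the knob from several views.

```bash
python3 - <<'E'
from h import *
import pickle
w=pickle.load(open("w2.pkl","rb")); D=snap("side")
# knob: dark blobs
for c,n,(u0,u1,v0,v1) in((w,"wrist",(22,55,192,218)),(D,"side",(255,278,190,212))):
    g=c["color"][v0:v1,u0:u1].max(2); m=(g<45).astype(np.uint8)
    k,l,st,ce=cv2.connectedComponentsWithStats(m); i=1+st[1:,4].argmax()
    P=cloud(c)[v0:v1,u0:u1][l==i]; print(n,st[i],ce[i]+[u0,v0],np.nanmedian(P,0).round(4))
    print(np.nanpercentile(P,[5,95],axis=0).round(3).tolist())
    print(onplane(c,[ce[i]+[u0,v0]],.165).round(4))
P=cloud(D); print("side drawer region pts (x,y,z) rows:")
print([P[200,u].round(3).tolist() for u in range(236,274,4)])
# lamphouse top in wrist image
P=cloud(w); m=((abs(P[:,:,2]-.19)<.006)).astype(np.uint8)[:150,:190]
ys,xs=np.nonzero(m); q=P[:150,:190][m>0]; print(cv2.minAreaRect((q[:,:2]*1000).astype(np.float32)),np.median(q[:,2]))
E
```

```text
wrist [  7   4  19  16 205] [ 38.65853659 204.33170732] [0.5175 0.0696 0.1709]
[[0.511, 0.066, 0.165], [0.524, 0.076, 0.174]]
[[0.5147 0.075  0.165 ]]
side [ 6  9  9  7 36] [265.05555556 202.27777778] [0.5138 0.0843 0.1689]
[[0.505, 0.075, 0.164], [0.523, 0.087, 0.174]]
[[0.5148 0.079  0.165 ]]
side drawer region pts (x,y,z) rows:
[[0.581, 0.101, 0.164], [0.579, 0.085, 0.15], [0.568, 0.084, 0.154], [0.558, 0.083, 0.158], [0.548, 0.083, 0.162], [0.536, 0.085, 0.169], [0.523, 0.092, 0.181], [0.517, 0.081, 0.173], [0.509, 0.076, 0.173], [0.555, -0.09, -0.003]]
((648.7228393554688, 32.502418518066406), (111.3277359008789, 118.2733383178711), 7.011378765106201) 0.19168921999156213
```

```bash
python3 - <<'E'
from h import *
goal((.45,.069,.30),6.7); goal((.45,.069,.163),6.7)
E
```

```text
delta [-0.0903, -0.2367, 0.0001] turn [0.0008, 0.0005, -0.0031] rows>= 5.0 clock 1.9
delta [-0.0902, -0.2368, 0.1371] turn [0.0008, 0.0005, -0.0031] rows>= 5.0 clock 1.9
```

move_arm([
  {"delta_pos": [-0.09, -0.237, 0], "turn": [0, 0, -0.003], "fingers": 1},
  {"delta_pos": [-0.09, -0.237, 0], "turn": [0, 0, -0.003], "fingers": 1},
  {"delta_pos": [-0.09, -0.237, 0], "turn": [0, 0, -0.003], "fingers": 1},
  {"delta_pos": [-0.09, -0.237, 0], "turn": [0, 0, -0.003], "fingers": 1},
  {"delta_pos": [-0.09, -0.237, 0], "turn": [0, 0, -0.003], "fingers": 1},
  {"delta_pos": [-0.09, -0.237, 0], "turn": [0, 0, -0.003], "fingers": 1},
  {"delta_pos": [-0.09, -0.237, 0.05], "turn": [0, 0, -0.003], "fingers": 1},
  {"delta_pos": [-0.09, -0.237, 0.1], "turn": [0, 0, -0.003], "fingers": 1},
  {"delta_pos": [-0.09, -0.237, 0.137], "turn": [0, 0, -0.003], "fingers": 1},
  {"delta_pos": [-0.09, -0.237, 0.137], "turn": [0, 0, -0.003], "fingers": 1},
  {"delta_pos": [-0.09, -0.237, 0.137], "turn": [0, 0, -0.003], "fingers": 1},
])

```text
clock: 3.28
position: [0.4515, 0.0703, 0.1647]
ee_rot: [0.998, 0.059, 0.001, -0.0]
ft_force: [0.1, 1.1, 0.3]
grip_width: -0.001
grasp_force: 0.0
```

```bash
python3 - <<'E'
from h import *
goal((.505,.0755,.163),6.7)
c=snap("wrist"); save(c,"w3.png")
E
```

```text
delta [0.0537, 0.0011, 0.0017] turn [-0.0001, -0.0014, 0.0012] rows>= 1.0 clock 3.27
```

View pics/w3.png

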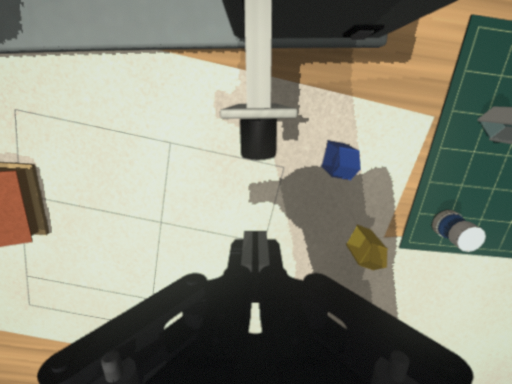

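The knob at (258,140) lines up with the shut fingertips at (255,240), and the drawer slides straight up the image. I push now.

move_arm([
  {"delta_pos": [0.025, 0.001, 0], "turn": [0, 0, 0], "fingers": 1},
  {"delta_pos": [0.035, 0.001, 0], "turn": [0, 0, 0], "fingers": 1},
  {"delta_pos": [0.042, 0.001, 0], "turn": [0, 0, 0], "fingers": 1},
  {"delta_pos": [0.049, 0.001, 0], "turn": [0, 0, 0], "fingers": 1},
  {"delta_pos": [0.056, 0.001, 0], "turn": [0, 0, 0], "fingers": 1},
  {"delta_pos": [0.063, 0.001, 0], "turn": [0, 0, 0], "fingers": 1},
  {"delta_pos": [0.07, 0.001, 0], "turn": [0, 0, 0], "fingers": 1},
  {"delta_pos": [0.077, 0.001, 0], "turn": [0, 0, 0], "fingers": 1},
  {"delta_pos": [0.083, 0.001, 0], "turn": [0, 0, 0], "fingers": 1},
  {"delta_pos": [0.088, 0.001, 0], "turn": [0, 0, 0], "fingers": 1},
])

```text
clock: 4.58
position: [0.5383, 0.0807, 0.1632]
ee_rot: [0.998, 0.06, -0.0, -0.0]
ft_force: [-3.3, 0.7, 0.8]
grip_width: -0.003
grasp_force: 1.1
```

Pushing at about 3 N, as expected. Slow approach to the stop.

move_arm([
  {"delta_pos": [0.003, 0, 0], "turn": [0, 0, 0], "fingers": 1},
  {"delta_pos": [0.006, 0, 0], "turn": [0, 0, 0], "fingers": 1},
  {"delta_pos": [0.008, 0, 0], "turn": [0, 0, 0], "fingers": 1},
  {"delta_pos": [0.01, 0, 0], "turn": [0, 0, 0], "fingers": 1},
])

```text
clock: 5.08
position: [0.5479, 0.0817, 0.1632]
ee_rot: [0.998, 0.06, -0.0, 0.0]
ft_force: [-1.3, 1.6, -0.2]
grip_width: -0.0
grasp_force: 1.0
```

move_arm([
  {"delta_pos": [0.002, 0, 0], "turn": [0, 0, 0], "fingers": 1},
  {"delta_pos": [0.004, 0, 0], "turn": [0, 0, 0], "fingers": 1},
  {"delta_pos": [0.005, 0, 0], "turn": [0, 0, 0], "fingers": 1},
  {"delta_pos": [0.005, 0, 0], "turn": [0, 0, 0], "fingers": 1},
])

```text
clock: 5.58
position: [0.5499, 0.0819, 0.1632]
ee_rot: [0.998, 0.06, -0.003, 0.001]
ft_force: [-21.5, -1.3, 13.9]
grip_width: 0.002
grasp_force: 10.8
```

The drawer is home: 21 N at the stop, with the knob face at x≈0.561 against a predicted 0.560. I back off, rise and look down on the instrument.

move_arm([
  {"delta_pos": [-0.02, 0, 0], "turn": [0, 0, 0], "fingers": 1},
  {"delta_pos": [-0.05, 0, 0], "turn": [0, 0, 0], "fingers": 1},
  {"delta_pos": [-0.06, 0, -0.05], "turn": [0, 0, 0], "fingers": 1},
  {"delta_pos": [-0.06, 0, -0.11], "turn": [0, 0, 0], "fingers": 1},
  {"delta_pos": [-0.02, -0.05, -0.17], "turn": [0, 0, 0], "fingers": 1},
  {"delta_pos": [0.03, -0.08, -0.22], "turn": [0, 0, 0], "fingers": 1},
  {"delta_pos": [0.08, -0.1, -0.22], "turn": [0, 0, 0], "fingers": 1},
  {"delta_pos": [0.13, -0.1, -0.22], "turn": [0, 0, 0], "fingers": 1},
  {"delta_pos": [0.13, -0.1, -0.22], "turn": [0, 0, 0], "fingers": 1},
  {"delta_pos": [0.13, -0.1, -0.22], "turn": [0, 0, 0], "fingers": 1},
])

```text
clock: 6.82
position: [0.6704, 0.1973, 0.3825]
ee_rot: [0.998, 0.06, -0.0, -0.0]
ft_force: [-0.6, 0.1, 0.3]
grip_width: 0.004
grasp_force: 0.0
```

```bash
python3 - <<'E'
from h import *
import pickle
c=snap("wrist"); save(c,"w4.png"); pickle.dump(c,open("w4.pkl","wb"))
S=snap("scene");D=snap("side")
for c,n in((c,"wrist"),(S,"scene"),(D,"side")):
    P=cloud(c); z=P[:,:,2]; ok=(abs(P[:,:,0]-.67)<.15)&(abs(P[:,:,1]-.05)<.15)
    q=P[ok&(abs(z-.19)<.006)]; print(n,len(q),np.median(q[:,2]).round(4),cv2.minAreaRect((q[:,:2]*1000).astype(np.float32)))
    ok=(abs(P[:,:,0]-.64)<.09)&(abs(P[:,:,1]-.35)<.04)&(z>.09)
    q=P[ok]; 
    if len(q): print("  analyser",len(q),np.nanpercentile(q,[2,50,98],axis=0).round(3).tolist(), P[ok&(z>.19)].mean(0).round(4))
    # bench level / front face of drawer
    ok=(abs(P[:,:,0]-.56)<.03)&(abs(P[:,:,1]-.085)<.02)&(abs(z-.165)<.012); q=P[ok]; print("  knob",len(q),np.nanpercentile(q,[5,50,95],axis=0).round(3).tolist() if len(q) else 0)
E
```

```text
wrist 12520 0.1918 ((669.6780395507812, 49.056236267089844), (161.29568481445312, 142.43997192382812), 7.185198783874512)
  analyser 2674 [[0.581, 0.333, 0.093], [0.638, 0.347, 0.152], [0.693, 0.358, 0.203]] [0.6336 0.3477 0.2   ]
  knob 97 [[0.563, 0.076, 0.168], [0.569, 0.085, 0.172], [0.575, 0.091, 0.175]]
scene 1986 0.1924 ((669.228759765625, 44.61956024169922), (163.455322265625, 144.71517944335938), 7.928931713104248)
  analyser 1173 [[0.577, 0.333, 0.092], [0.634, 0.347, 0.138], [0.692, 0.357, 0.193]] [0.6342 0.3458 0.199 ]
  knob 25 [[0.562, 0.071, 0.165], [0.567, 0.075, 0.172], [0.573, 0.083, 0.176]]
side 2272 0.1902 ((666.1405639648438, 48.77165603637695), (163.34388732910156, 140.69627380371094), 7.730672836303711)
  analyser 1408 [[0.567, 0.34, 0.092], [0.624, 0.353, 0.145], [0.681, 0.366, 0.2]] [0.6288 0.3524 0.1993]
  knob 100 [[0.558, 0.081, 0.157], [0.573, 0.092, 0.169], [0.583, 0.103, 0.175]]
```

View pics/w4.png

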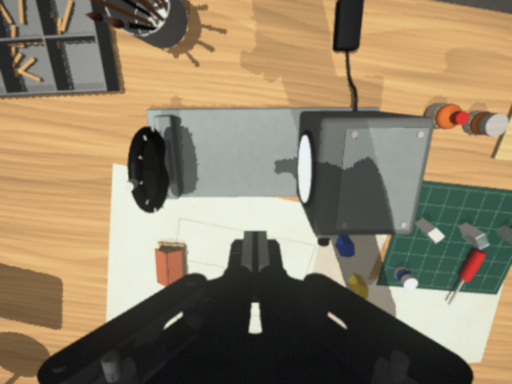

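Wrist view: base plate edges run at rows of about 108 and 197 across the gap (columns 190–298), with the lamphouse on the right, the analyser at (150,170) and the knob flush at (323,240). Next I fit those edges for yaw and centre.

```bash
python3 - <<'E'
from h import *
import pickle
c=pickle.load(open("w4.pkl","rb")); g=cv2.GaussianBlur(c["color"],(0,0),1).astype(float).sum(2)
def edge(cols,r0,r1,z):
    G=np.abs(np.gradient(g,axis=0)); pts=[]
    for u in cols:
        s=G[r0:r1,u]; i=s.argmax(); w=s[max(0,i-2):i+3]; pts.append((u,r0+max(0,i-2)+(w*np.arange(len(w))).sum()/w.sum()))
    X=onplane(c,pts,z)[:,:2]
    vx,vy,x,y=cv2.fitLine(X.astype(np.float32),cv2.DIST_HUBER,0,.001,.001).ravel()
    a=np.degrees(np.arctan2(vy,vx))%180-90; n=np.array([vy,-vx]); n*=np.sign(n[0])
    r=(X-[x,y])@n; print("yaw",round(a,2),"resid",r.std().round(4), "pt",x.round(4),y.round(4)); return np.array([x,y])
a=edge(range(200,290,2),100,118,.02); b=edge(range(205,285,2),188,206,.02)
yaw=np.radians(6.85); ex=np.array([np.cos(yaw),np.sin(yaw)]); ey=np.array([-ex[1],ex[0]])
print("own-x extents",a@ex,b@ex,"mid",(a@ex+b@ex)/2,"width",(a-b)@ex)
e1=edge(range(330,420,2),225,243,.19); print("lamp front top edge own x",e1@ex)
P=cloud(c); z=P[:,:,2]; print("plate z",np.median(z[130:180,210:280]), "bench z",np.median(z[60:90,200:300]))
# lit window: bright
m=(c["color"].min(2)>235).astype(np.uint8); m[:, :290]=0; m[:,320:]=0; m[:120]=0;m[215:]=0
q=P[m>0]; print("window",np.nanmedian(q,0),((q@np.r_[ex,0]).min(),(q@np.r_[ex,0]).max()),np.median(q@np.r_[ey,0]), q[:,2].min(),q[:,2].max())
k=(abs(P[:,:,0]-.63)<.09)&(abs(P[:,:,1]-.35)<.05)&(z>.09); q=P[k]; print("analyser own x",np.percentile(q@np.r_[ex,0],[1,99]),"own y",np.percentile(q@np.r_[ey,0],[1,50,99]))
for o in((.6475,.2255),): print("guess own",np.array(o)@ex,np.array(o)@ey)
E
```

```text
yaw 8.42 resid 0.0034 pt 0.7309 0.2335
yaw 6.75 resid 0.0009 pt 0.5644 0.2177
own-x extents 0.753547311733406 0.5863618438775582 mid 0.6699545778054821 width 0.16718546785584776
yaw 11.4 resid 0.0041 pt 0.5986 0.0229
lamp front top edge own x 0.5970211749978849
plate z nan bench z nan
window [0.67113667 0.12392142 0.13239679] (np.float64(0.6325879097168514), np.float64(0.7167273826835474)) 0.042954591430418604 0.10042664060649642 0.16654570559004833
analyser own x [0.6136691  0.73203847] own y [0.26104446 0.26857542 0.27727963]
guess own 0.6697735037351433 0.14666272087463134
```

```bash
python3 -c "
from h import *
goal((.56,-.175,.22),6.8)"
```

```text
delta [-0.1531, 0.3559, 0.1648] turn [0.0006, -0.0022, 0.0009] rows>= 7.0 clock 6.97
```

move_arm([
  {"delta_pos": [-0.08, 0.18, 0.05], "turn": [0, 0, 0], "fingers": 0},
  {"delta_pos": [-0.08, 0.18, 0.05], "turn": [0, 0, 0], "fingers": 0},
  {"delta_pos": [-0.08, 0.18, 0.05], "turn": [0, 0, 0], "fingers": 0},
  {"delta_pos": [-0.08, 0.18, 0.05], "turn": [0, 0, 0], "fingers": 0},
  {"delta_pos": [-0.153, 0.356, 0.165], "turn": [0, 0, 0], "fingers": 0},
  {"delta_pos": [-0.153, 0.356, 0.165], "turn": [0, 0, 0], "fingers": 0},
  {"delta_pos": [-0.153, 0.356, 0.165], "turn": [0, 0, 0], "fingers": 0},
  {"delta_pos": [-0.153, 0.356, 0.165], "turn": [0, 0, 0], "fingers": 0},
  {"delta_pos": [-0.153, 0.356, 0.165], "turn": [0, 0, 0], "fingers": 0},
  {"delta_pos": [-0.153, 0.356, 0.165], "turn": [0, 0, 0], "fingers": 0},
])

```text
clock: 8.22
position: [0.561, -0.1733, 0.2197]
ee_rot: [0.998, 0.061, 0.001, 0.0]
ft_force: [0.9, -0.0, 0.9]
grip_width: 0.999
grasp_force: 0.0
```

```bash
python3 - <<'E'
from h import *
import pickle
c=snap("wrist"); pickle.dump(c,open("w5.pkl","wb"))
u,v=project(c,[[.54,-.177,.03]])[0].astype(int); print(u,v)
u0,v0=max(0,u-70),max(0,v-65); cr=c["color"][v0:v0+120,u0:u0+150]; print("origin",u0,v0,"x5")
cv2.imwrite("pics/w5c.png",cv2.resize(cr,None,fx=5,fy=5,interpolation=cv2.INTER_CUBIC)[:,:,::-1])
E
```

```text
254 185
origin 184 120 x5
```

View pics/w5c.png

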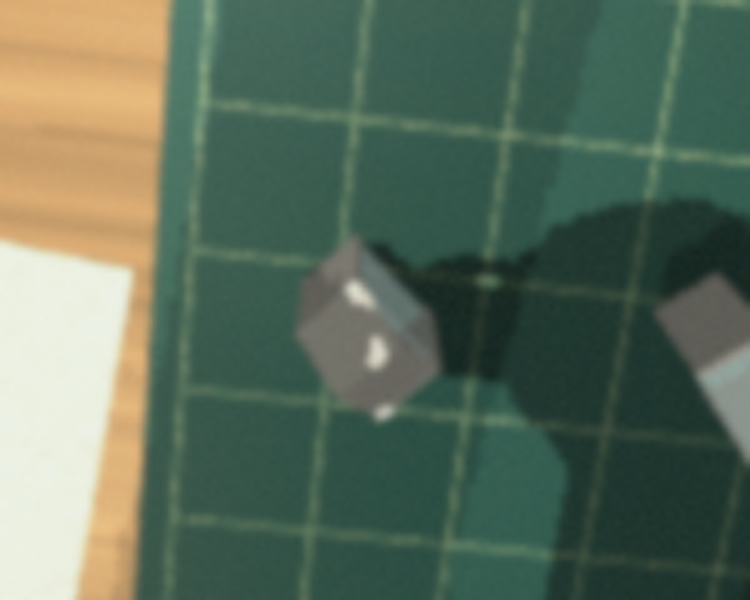

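Crop (×5, origin 184,120): the lantern is at crop (370,330), i.e. full-frame (258,186). Its roof slopes are milky and a clear polished face shows along the upper right edge from (355,245) to (435,330). The flat block's edge is at (710,300).

```bash
cat > lan.py <<'E'
from h import *
def lantern(c,guess=(.54,-.177)):
    P=cloud(c); d=np.hypot(P[:,:,0]-guess[0],P[:,:,1]-guess[1]); z=P[:,:,2]
    m=(d<.03)&(z>.012)&(z<.08); q=P[m]
    print("n",m.sum(),"z pct",np.percentile(q[:,2],[2,50,90,98]).round(4))
    r=cv2.minAreaRect((q[:,:2]*1000).astype(np.float32)); print("plan rect",np.round(r[0],1),np.round(r[1],1),round(r[2],1))
    s=q[q[:,2]>.04]; r=cv2.minAreaRect((s[:,:2]*1000).astype(np.float32)); print("top rect",np.round(r[0],1),np.round(r[1],1),round(r[2],1))
    # roof normals: local plane fit by gradients
    N=np.cross(np.roll(P,-2,1)-np.roll(P,2,1),np.roll(P,-2,0)-np.roll(P,2,0)); N/=np.linalg.norm(N,axis=2,keepdims=True)
    k=cv2.erode((m&(z>.045)).astype(np.uint8),np.ones((3,3)))>0
    n=N[k]; n*=np.sign(n[:,2:]); sl=n[(n[:,2]<.93)&(n[:,2]>.5)]
    a=np.degrees(np.arctan2(sl[:,1],sl[:,0]))%180
    if len(a): h,e=np.histogram(a,18,(0,180)); print("slope normal azimuth mod180",h.tolist())
    return q
E
python3 - <<'E'
from lan import *
import pickle
q=lantern(pickle.load(open("w5.pkl","rb")))
for n in("scene","side"): print(n); lantern(snap(n))
E
```

```text
n 641 z pct [0.0149 0.0521 0.061  0.0631]
plan rect [ 540.6 -179.3] [30.4 20.4] 49.8
top rect [ 540.6 -179.2] [30.4 20.3] 49.7
slope normal azimuth mod180 [2, 7, 16, 34, 77, 76, 35, 7, 4, 3, 2, 1, 0, 0, 0, 1, 2, 2]
scene
n 245 z pct [0.0134 0.0408 0.0587 0.0631]
plan rect [ 541.2 -182. ] [29.8 25.6] 51.6
top rect [ 541.3 -181.9] [29.6 25.6] 51.6
slope normal azimuth mod180 [1, 1, 1, 4, 6, 6, 0, 1, 0, 1, 2, 0, 2, 0, 1, 0, 0, 1]
side
n 151 z pct [0.0127 0.0412 0.0567 0.0614]
plan rect [ 537.5 -176.3] [32.2 23.6] 51.7
top rect [ 536.8 -176.6] [32.2 22.7] 55.1
slope normal azimuth mod180 [1, 0, 0, 2, 4, 2, 4, 1, 0, 0, 1, 1, 0, 0, 0, 1, 1, 0]
```

move_arm([
  {"delta_pos": [-0.07, 0.03, 0], "turn": [0, 0, 0], "fingers": 0},
  {"delta_pos": [-0.07, 0.03, 0], "turn": [0, 0, 0], "fingers": 0},
  {"delta_pos": [-0.07, 0.03, 0], "turn": [0, 0, 0], "fingers": 0},
  {"delta_pos": [-0.07, 0.03, 0], "turn": [0, 0, 0], "fingers": 0},
])

```text
clock: 8.88
position: [0.496, -0.2114, 0.2187]
ee_rot: [0.998, 0.061, 0.001, -0.0]
ft_force: [0.9, 0.2, 0.1]
grip_width: 0.998
grasp_force: 0.0
```

```bash
python3 - <<'E'
from lan import *
import pickle
c=snap("wrist"); pickle.dump(c,open("w6.pkl","wb")); lantern(c)
b=pickle.load(open("w5.pkl","rb"))
out=[]
for k in(b,c):
    u,v=project(k,[[.54,-.177,.03]])[0].astype(int); print(u,v)
    cr=k["color"][max(0,v-40):v+40,u-45:u+45]; print("orig",u-45,max(0,v-40)); out.append(cv2.resize(cr,(396,352),interpolation=cv2.INTER_CUBIC))
cv2.imwrite("pics/w56.png",np.hstack(out)[:,:,::-1])
E
```

```text
n 608 z pct [0.018  0.0545 0.0614 0.0633]
plan rect [ 540.7 -179.3] [29.9 20.2] 49.6
top rect [ 540.6 -179.4] [29.6 20.2] 49.6
slope normal azimuth mod180 [2, 4, 8, 49, 107, 84, 55, 16, 3, 0, 1, 0, 0, 0, 1, 3, 1, 1]
254 185
orig 209 145
229 130
orig 184 90
```

View pics/w56.png

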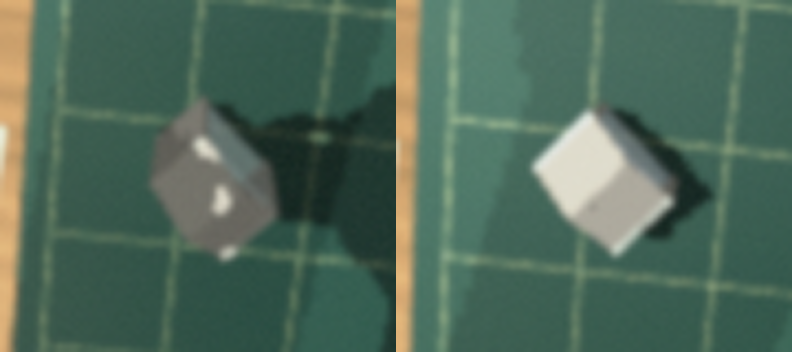

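Both wrist views agree: centre (0.5406,-0.1793), plan 30×20 mm, frosted axis at azimuth 49.7°, ridge at 0.063 m. All match the given sizes.

```bash
python3 -c "
from h import *
print(get_obs()['joint_pos'].round(2))
goal((.5406,-.1793,.12),-40.3)"
```

```text
[ 0.82  0.2  -0.56  1.7   0.11  1.27 -1.22]
delta [0.0481, -0.0264, 0.0986] turn [-0.0006, -0.0008, 0.8254] rows>= 5.0 clock 8.93
```

Turning that way would exhaust joint 7 (now −1.22), so I take the equivalent half-turned grasp: tool x at 139.7°, with a turn of about −2.316 rad.

move_arm([
  {"delta_pos": [0.04, -0.026, 0], "turn": [0, 0, -2.316], "fingers": 0.3},
  {"delta_pos": [0.048, -0.026, 0], "turn": [0, 0, -2.316], "fingers": 0.3},
  {"delta_pos": [0.048, -0.026, 0], "turn": [0, 0, -2.316], "fingers": 0.3},
  {"delta_pos": [0.048, -0.026, 0], "turn": [0, 0, -2.316], "fingers": 0.3},
  {"delta_pos": [0.048, -0.026, 0], "turn": [0, 0, -2.316], "fingers": 0.3},
  {"delta_pos": [0.048, -0.026, 0], "turn": [0, 0, -2.316], "fingers": 0.3},
  {"delta_pos": [0.048, -0.026, 0], "turn": [0, 0, -2.316], "fingers": 0.3},
  {"delta_pos": [0.048, -0.026, 0], "turn": [0, 0, -2.316], "fingers": 0.3},
  {"delta_pos": [0.048, -0.026, 0], "turn": [0, 0, -2.316], "fingers": 0.3},
  {"delta_pos": [0.048, -0.026, 0], "turn": [0, 0, -2.316], "fingers": 0.3},
  {"delta_pos": [0.048, -0.026, 0], "turn": [0, 0, -2.316], "fingers": 0.3},
  {"delta_pos": [0.048, -0.026, 0], "turn": [0, 0, -2.316], "fingers": 0.3},
])

```text
clock: 10.42
position: [0.5401, -0.1801, 0.2183]
ee_rot: [0.373, 0.928, 0.001, 0.0]
ft_force: [0.4, -0.1, 0.5]
grip_width: 0.697
grasp_force: 0.0
```

```bash
python3 -c "
from h import *
print(get_obs()['joint_pos'].round(2))
goal((.5406,-.1793,.12),139.7)"
```

```text
[ 0.98  0.35 -0.9   1.61  0.28  1.32  0.84]
delta [0.0002, 0.0008, 0.0983] turn [0.0011, -0.0002, -0.0606] rows>= 2.0 clock 10.43
```

move_arm([
  {"delta_pos": [0, 0.001, 0.03], "turn": [0, 0, -0.06], "fingers": 0.3},
  {"delta_pos": [0, 0.001, 0.06], "turn": [0, 0, -0.06], "fingers": 0.3},
  {"delta_pos": [0, 0.001, 0.09], "turn": [0, 0, -0.06], "fingers": 0.3},
  {"delta_pos": [0, 0.001, 0.098], "turn": [0, 0, -0.06], "fingers": 0.3},
  {"delta_pos": [0, 0.001, 0.098], "turn": [0, 0, -0.06], "fingers": 0.3},
])

```text
clock: 11.05
position: [0.5405, -0.1798, 0.1206]
ee_rot: [0.348, 0.937, 0.0, -0.0]
ft_force: [-0.5, 0.2, 0.2]
grip_width: 0.705
grasp_force: 0.0
```

```bash
python3 - <<'E'
from lan import *
c=snap("wrist"); lantern(c,(.5406,-.1793)); save(c,"w7.png"); print(project(c,[[.5406,-.1793,.062]]))
goal((.5406,-.1793,.020),139.7)
E
```

```text
n 1392 z pct [0.0147 0.052  0.0608 0.063 ]
plan rect [ 540.9 -179.8] [29.9 21.2] 49.8
top rect [ 540.8 -179.8] [29.8 21.2] 49.8
slope normal azimuth mod180 [3, 8, 35, 92, 148, 150, 84, 33, 12, 4, 4, 3, 1, 0, 1, 1, 0, 2]
[[255.74346504 210.28643848]]
delta [0.0008, 0.0004, 0.1013] turn [0.0008, 0.0009, -0.0078] rows>= 2.0 clock 11.1
```

View pics/w7.png

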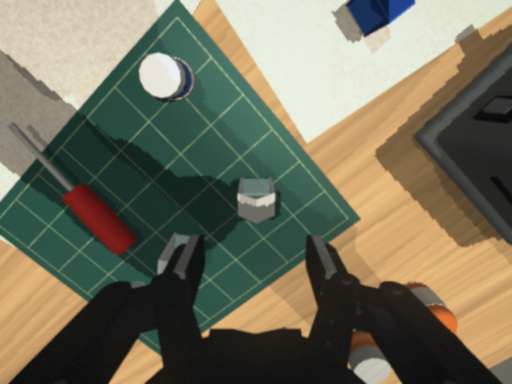

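Wrist view: the lantern at (257,200) is centred between the fingers (185 and 325) with its side faces square to them. The flat block's top at (178,255) lies behind the left finger, so I check that clearance numerically.

```bash
python3 - <<'E'
from lan import *
import pickle
for f in("w5.pkl","w6.pkl"): q=lantern(pickle.load(open(f,"rb")),(.54,-.274))
# in tool axes
t=np.radians(139.7); X=np.array([np.cos(t),np.sin(t)]); Y=np.array([np.sin(t),-np.cos(t)])
d=q[:,:2]-[.5407,-.1795]; print("tool x",(d@X).min(),(d@X).max(),"tool y",(d@Y).min(),(d@Y).max())
E
```

```text
n 619 z pct [0.0149 0.0529 0.0541 0.0547]
plan rect [ 540.9 -274.9] [31.7 20.1] 39.7
top rect [ 540.8 -274.9] [31.7 20.1] 39.6
slope normal azimuth mod180 [0, 6, 6, 1, 3, 1, 2, 0, 2, 2, 1, 6, 5, 1, 1, 3, 5, 2]
n 666 z pct [0.016  0.053  0.054  0.0547]
plan rect [ 540.9 -275. ] [30.6 20.2] 39.7
top rect [ 540.9 -275. ] [30.5 20.2] 39.9
slope normal azimuth mod180 [5, 8, 7, 5, 2, 4, 3, 2, 2, 8, 4, 3, 5, 5, 8, 5, 6, 6]
tool x -0.07443846596055685 -0.04951406176870157 tool y -0.08871983482366494 -0.05598773102809081
```

The clearance is ample: the block lies at tool x ≤ −50 mm and the fingers reach ±11 mm. I descend.

move_arm([
  {"delta_pos": [0.001, 0, 0.025], "turn": [0, 0, -0.008], "fingers": 0.3},
  {"delta_pos": [0.001, 0, 0.05], "turn": [0, 0, -0.008], "fingers": 0.3},
  {"delta_pos": [0.001, 0, 0.075], "turn": [0, 0, -0.008], "fingers": 0.3},
  {"delta_pos": [0.001, 0, 0.092], "turn": [0, 0, -0.008], "fingers": 0.3},
  {"delta_pos": [0.001, 0, 0.1], "turn": [0, 0, -0.008], "fingers": 0.3},
  {"delta_pos": [0.001, 0, 0.1], "turn": [0, 0, -0.008], "fingers": 0.3},
  {"delta_pos": [0.001, 0, 0.1], "turn": [0, 0, -0.008], "fingers": 0.3},
])

```text
clock: 11.98
position: [0.5398, -0.18, 0.0212]
ee_rot: [0.345, 0.939, -0.0, 0.001]
ft_force: [0.2, -0.4, -0.4]
grip_width: 0.699
grasp_force: 0.0
```

move_arm([
  {"delta_pos": [0, 0, 0], "turn": [0, 0, 0], "fingers": 0.5},
  {"delta_pos": [0, 0, 0], "turn": [0, 0, 0], "fingers": 0.58},
  {"delta_pos": [0, 0, 0], "turn": [0, 0, 0], "fingers": 0.62},
  {"delta_pos": [0, 0, 0], "turn": [0, 0, 0], "fingers": 0.66},
  {"delta_pos": [0, 0, 0], "turn": [0, 0, 0], "fingers": 0.7},
  {"delta_pos": [0, 0, 0], "turn": [0, 0, 0], "fingers": 1},
  {"delta_pos": [0, 0, 0], "turn": [0, 0, 0], "fingers": 1},
  {"delta_pos": [0, 0, 0], "turn": [0, 0, 0], "fingers": 1},
], force=30)

```text
clock: 12.98
position: [0.5394, -0.1799, 0.0205]
ee_rot: [0.345, 0.939, -0.0, 0.0]
ft_force: [-0.3, 0.4, 5.8]
grip_width: 0.354
grasp_force: 30.1
```

```bash
python3 -c "
from h import *
o=get_obs();print(o['position'],o['ft_force'],o['grip_width']*.085)
goal((.5406,-.1793,.07),139.7)"
```

```text
[ 0.53940737 -0.17986781  0.02053961] [-0.29875989  0.38820861  5.758746  ] 0.0301209248638237
delta [-0.0006, 0.0012, -0.0495] turn [0.0001, 0.0004, -0.0004] rows>= 1.0 clock 12.97
```

Gripped at 30.1 mm opening with 30 N. I lift.

move_arm([
  {"delta_pos": [0, 0, -0.01], "turn": [0, 0, 0], "fingers": 1},
  {"delta_pos": [0, 0, -0.03], "turn": [0, 0, 0], "fingers": 1},
  {"delta_pos": [0, 0, -0.06], "turn": [0, 0, 0], "fingers": 1},
  {"delta_pos": [0, 0, -0.1], "turn": [0, 0, 0], "fingers": 1},
  {"delta_pos": [0, 0, -0.15], "turn": [0, 0, 0], "fingers": 1},
  {"delta_pos": [0, 0, -0.2], "turn": [0, 0, 0], "fingers": 1},
  {"delta_pos": [0, 0, -0.25], "turn": [0, 0, 0], "fingers": 1},
  {"delta_pos": [0, 0, -0.28], "turn": [0, 0, 0], "fingers": 1},
  {"delta_pos": [0, 0, -0.28], "turn": [0, 0, 0], "fingers": 1},
])

```text
clock: 14.1
position: [0.5401, -0.1794, 0.3038]
ee_rot: [0.344, 0.939, -0.0, 0.002]
ft_force: [0.3, 0.8, -1.1]
grip_width: 0.349
grasp_force: 29.7
```

```bash
cat > held.py <<'E'
from h import *
def held(c):
    o=get_obs(); R=Ro.from_quat(o["ee_rot"]); P=cloud(c)
    q=R.inv().apply((P-o["position"]).reshape(-1,3)).reshape(P.shape)   # tool coordinates
    m=(abs(q[:,:,0])<.03)&(abs(q[:,:,1])<.0135)&(q[:,:,2]>-.06)&(q[:,:,2]<.03)
    k=q[m]; print("n",m.sum(),"x",np.percentile(k[:,0],[2,98]).round(4),"y",np.percentile(k[:,1],[2,98]).round(4),"z",np.percentile(k[:,2],[1,99]).round(4))
    r=k[(k[:,2]<np.percentile(k[:,2],3)+.002)]; print("ridge z",r[:,2].mean().round(4),"y",r[:,1].mean().round(4),"x",r[:,0].min().round(4),r[:,0].max().round(4))
    return q,m
E
python3 - <<'E'
from held import *
o=get_obs();print(o['ft_force'],o['grasp_force'],o['grip_width'])
print("wrist");held(snap("wrist"))
for n in("scene","side"): print(n);held(snap(n))
goal((.6475,.2256,.30),96.8)
E
```

```text
[ 0.30321786  0.8401499  -1.09134815] 29.67593550682068 0.34866449674881506
wrist
n 4901 x [-0.0104  0.0094] y [-0.0129  0.0129] z [-0.0448  0.0115]
ridge z -0.0441 y -0.0001 x -0.0115 0.0168
scene
n 334 x [-0.0137  0.0062] y [-0.0129  0.0129] z [-0.0492  0.0147]
ridge z -0.0455 y 0.0013 x -0.0185 0.0087
side
n 164 x [0.0032 0.0147] y [-0.0122  0.0127] z [-0.0468  0.0164]
ridge z -0.0431 y 0.0032 x -0.0019 0.0198
delta [0.1792, 0.3794, -0.0002] turn [-0.0008, -0.0005, 0.7486] rows>= 7.0 clock 14.25
```

The lantern is held level. Its ridge is 44 mm above the TCP, its middle about 14 mm above the TCP, and it is centred in tool x and y. I carry it over to above the gap.

move_arm([
  {"delta_pos": [0.02, 0.04, 0], "turn": [0, 0, 0.08], "fingers": 1},
  {"delta_pos": [0.04, 0.09, 0], "turn": [0, 0, 0.2], "fingers": 1},
  {"delta_pos": [0.065, 0.14, 0], "turn": [0, 0, 0.32], "fingers": 1},
  {"delta_pos": [0.09, 0.19, 0], "turn": [0, 0, 0.44], "fingers": 1},
  {"delta_pos": [0.115, 0.24, 0], "turn": [0, 0, 0.56], "fingers": 1},
  {"delta_pos": [0.14, 0.29, 0], "turn": [0, 0, 0.66], "fingers": 1},
  {"delta_pos": [0.16, 0.34, 0], "turn": [0, 0, 0.72], "fingers": 1},
  {"delta_pos": [0.179, 0.379, 0], "turn": [0, 0, 0.749], "fingers": 1},
  {"delta_pos": [0.179, 0.379, 0], "turn": [0, 0, 0.749], "fingers": 1},
  {"delta_pos": [0.179, 0.379, 0], "turn": [0, 0, 0.749], "fingers": 1},
])

```text
clock: 15.5
position: [0.6478, 0.2245, 0.2992]
ee_rot: [0.664, 0.748, -0.001, -0.0]
ft_force: [0.5, -0.2, -0.2]
grip_width: 0.346
grasp_force: 29.9
```

```bash
python3 - <<'E'
from held import *
o=get_obs();print(o['joint_pos'].round(2),o['grasp_force'])
c=snap("wrist"); held(c)
ex=np.array([np.cos(np.radians(6.8)),np.sin(np.radians(6.8)),0]); ey=np.array([-ex[1],ex[0],0]); O=np.array([.6475,.2256,0])
for n in("wrist","side","scene"):
    c=snap(n);P=cloud(c)-O; L=np.stack([P@ex,P@ey,P[:,:,2]],-1)
    a=L[(abs(L[:,:,0])<.08)&(abs(L[:,:,1]-.125)<.03)&(L[:,:,2]>.09)]
    if len(a): print(n,"analyser x,y,z",np.percentile(a,[1,50,99],axis=0).round(4).tolist())
    a=L[(abs(L[:,:,0])<.1)&(abs(L[:,:,1]+.18)<.09)&(abs(L[:,:,2]-.19)<.006)]
    if len(a): print(n,"lamp",np.percentile(a,[.5,50,99.5],axis=0).round(4).tolist())
goal((.6475,.2256,.111),96.8)
E
```

```text
[ 0.12  0.58 -0.85  1.15  0.43  1.59 -0.52] 29.906322062015533
n 4929 x [-0.009   0.0108] y [-0.013  0.013] z [-0.0551  0.0137]
ridge z -0.043 y -0.0001 x -0.0105 0.0182
wrist analyser x,y,z [[-0.0582, 0.1151, 0.0913], [0.0002, 0.1226, 0.1788], [0.0592, 0.1327, 0.2037]]
wrist lamp [[-0.0401, -0.1785, 0.1902], [0.0016, -0.162, 0.1923], [0.0406, -0.1394, 0.1938]]
side analyser x,y,z [[-0.0669, 0.1184, 0.0916], [-0.0086, 0.1294, 0.145], [0.0523, 0.1364, 0.2022]]
side lamp [[-0.0787, -0.2449, 0.1843], [-0.0239, -0.1692, 0.1903], [0.0706, -0.1087, 0.1938]]
scene analyser x,y,z [[-0.0594, 0.1117, 0.0911], [0.0007, 0.1213, 0.1377], [0.061, 0.129, 0.2002]]
scene lamp [[-0.0757, -0.2524, 0.1842], [0.0095, -0.195, 0.1924], [0.0809, -0.116, 0.1957]]
delta [0.0024, -0.0005, 0.1893] turn [0.0001, 0.0007, -0.0026] rows>= 4.0 clock 15.7
```

The wrist view puts the analyser centred at own x = 0.5 mm and y ≈ 123–125, which confirms the frame. I lower into the light path.

move_arm([
  {"delta_pos": [0.002, 0, 0.03], "turn": [0, 0, -0.003], "fingers": 1},
  {"delta_pos": [0.002, 0, 0.06], "turn": [0, 0, -0.003], "fingers": 1},
  {"delta_pos": [0.002, 0, 0.09], "turn": [0, 0, -0.003], "fingers": 1},
  {"delta_pos": [0.002, 0, 0.12], "turn": [0, 0, -0.003], "fingers": 1},
  {"delta_pos": [0.002, 0, 0.15], "turn": [0, 0, -0.003], "fingers": 1},
  {"delta_pos": [0.002, 0, 0.175], "turn": [0, 0, -0.003], "fingers": 1},
  {"delta_pos": [0.002, 0, 0.189], "turn": [0, 0, -0.003], "fingers": 1},
  {"delta_pos": [0.002, 0, 0.189], "turn": [0, 0, -0.003], "fingers": 1},
  {"delta_pos": [0.002, 0, 0.189], "turn": [0, 0, -0.003], "fingers": 1},
  {"delta_pos": [0.002, 0, 0.189], "turn": [0, 0, -0.003], "fingers": 1},
])

```text
clock: 16.95
position: [0.6483, 0.2271, 0.1125]
ee_rot: [0.663, 0.749, 0.001, 0.0]
ft_force: [-0.2, 0.1, 0.1]
grip_width: 0.346
grasp_force: 29.9
```

```bash
python3 - <<'E'
from held import *
o=get_obs();print(o['position'],o['ft_force'].round(1),o['grasp_force'],abs(o['joint_velocities']).max())
ex=np.array([np.cos(np.radians(6.8)),np.sin(np.radians(6.8)),0]); ey=np.array([-ex[1],ex[0],0]); O=np.array([.6475,.2256,0])
for n in("wrist","side","scene"):
    c=snap(n); print(n); q,m=held(c)
    P=cloud(c)-O; L=np.stack([P@ex,P@ey,P[:,:,2]],-1)[m]; print(" own y range",np.percentile(L[:,1],[2,98]).round(4),"z",np.percentile(L[:,2],[1,99]).round(4))
    A=cloud(c)-O; L=np.stack([A@ex,A@ey,A[:,:,2]],-1)
    k=L[(abs(L[:,:,0]+.105)<.025)&(abs(L[:,:,1]+.132)<.02)&(abs(L[:,:,2]-.165)<.015)]
    if len(k): print(" knob own x min",np.percentile(k[:,0],[1,5]).round(4))
goal((.6475,.2256,.111),96.8)
E
```

```text
[0.64825154 0.2271432  0.11248338] [-0.2  0.1  0.1] 29.906105697155 0.004001337914107962
wrist
n 4939 x [-0.0101  0.0099] y [-0.013   0.0129] z [-0.0547  0.0131]
ridge z -0.0433 y -0.0004 x -0.0115 0.0173
 own y range [-0.0087  0.0113] z [0.0992 0.167 ]
side
n 192 x [-0.004   0.0143] y [-0.0126  0.0132] z [-0.0548  0.0162]
ridge z -0.0522 y 0.0121 x 0.0093 0.0179
 own y range [-0.0026  0.0157] z [0.0958 0.1668]
 knob own x min [-0.1056 -0.1052]
scene
n 96 x [-0.0164  0.007 ] y [-0.0127  0.0126] z [-0.0557 -0.0162]
ridge z -0.0478 y 0.0038 x -0.017 0.0067
 own y range [-0.015   0.0084] z [0.1281 0.1675]
 knob own x min [-0.105  -0.1036]
delta [-0.0014, -0.0007, 0.0009] turn [0.0008, -0.0, 0.0023] rows>= 1.0 clock 17.1
```

The drawer knob reads own x −105 mm, so it is home. One small correction, then a steady hold.

move_arm([
  {"delta_pos": [-0.001, -0.001, 0.001], "turn": [0, 0, 0.002], "fingers": 1},
  {"delta_pos": [-0.001, -0.001, 0.001], "turn": [0, 0, 0.002], "fingers": 1},
  {"delta_pos": [-0.001, -0.001, 0.001], "turn": [0, 0, 0.002], "fingers": 1},
  {"delta_pos": [-0.001, -0.001, 0.001], "turn": [0, 0, 0.002], "fingers": 1},
  {"delta_pos": [-0.001, -0.001, 0.001], "turn": [0, 0, 0.002], "fingers": 1},
  {"delta_pos": [-0.001, -0.001, 0.001], "turn": [0, 0, 0.002], "fingers": 1},
])

```text
clock: 17.85
position: [0.6469, 0.2259, 0.1103]
ee_rot: [0.664, 0.748, -0.0, 0.0]
ft_force: [0.3, -0.8, -0.8]
grip_width: 0.345
grasp_force: 29.9
```

```bash
python3 - <<'E'
from h import *
o=get_obs();print(o['position'],o['ft_force'].round(1),o['grasp_force'],abs(o['joint_velocities']).max())
print(hand_in())
E
```

```text
[0.64687959 0.22585236 0.11026732] [ 0.3 -0.8 -0.8] 29.906130731105804 0.0011322322189805433
the job is handed in; nothing more can be done
None
```

Handed in at about 18 s: the drawer is fully home, and the lantern is held upright by its frosted sides with 30 N, within about 2 mm of the light path's centre by my measurements and square to the light, steady at hand-in; no verdict was returned.

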